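# Bolt the screen frame into the press carrier

## Robot

A 6-joint arm with a two-finger parallel gripper is mounted at the origin on the work surface. World frame = base frame: x ahead of the robot, y to its left, z up, the work surface at z = 0. Lengths are in m, angles in rad, forces in N, time in s.
With the tool pointing down it reaches from about 0.375 to 0.9 m from the base axis. Payload 3.1 kg.
Tool frame: the origin (TCP) lies midway between the tips of the shut fingers; the grasp point (between the pads) lies 19 mm behind it (manip.pinch_z is the distance from the TCP to the grasp point, in m); z points along the fingers, y is the line along which they close (so a half turn about z gives the same grasp; the last joint's range is limited). The gripper opens to 85 mm and grips with 20 to 120 N. Pads are 22 mm wide; open, the fingers measure 114 mm over their backs; the gripper's body (76 mm by 85 mm) begins 54 mm behind the grasp point. The pads swing forward as they close: fully open they stand 13 mm farther back than shut.
Start: joints at [-1.512, 0.527, 1.433, -0, 1.181, -0.178], TCP at [0.147, -0.608, 0.231] pointing down, gripper open.
Joint ranges: [-3.08, 3.08], [-0.75, 2.2], [0.22, 2.44], [-1.43, 4.57], [0, 2.65], [-2.85, 2.85]. Speed limits (rad/s): [2.79, 2.79, 3.14, 3.14, 3.14, 3.14].

## Interface

Orientations are given as a unit quaternion [x, y, z, w].
In Python, from station import manip, viewer, ticket gives the robot as it stands.
- The arm moves only by the shell command python3 -m creep 'ROWS' [FORCE]. ROWS is JSON, a list of rows, each an object with "slide": the shift along the tool's x, y, z in cm, a list of three; "angular": the turn, a rotation vector about the tool's x, y, z in rad, a list of three; "claw": the opening, from -1 (shut) to 1 (fully open). A call has 1 to 10 rows; each row shifts and turns the commanded pose from where the row before left it, along the tool's axes as they then stand; what a row does not reach is not made up. A row lasts 1/12 s, in which the tool goes at most 41.7 mm and 7.16 degrees, less where a joint would pass 70% of its speed; a pose out of reach is approached as far as the arm can. A call with a gripper value outside its range is refused whole. The fingers move at their own pace and stop on an object; FORCE is the grip in N (left out, the last holds). Time passes only in rows, so rows that do not move let the fingers close. It gives the time, the measured TCP pose, the force, the opening and the grip force at its end, in the units of the state.
- manip.sense(): the state, without advancing time (a new reading comes with each control period).
- viewer.snapshot(name): name is "side" or "top"; returns the picture (384x512x3 uint8, blue, green, red); there is no depth.
- viewer.calibration(name): a dict with "fov_y" (degrees; the focal length in pixels is half the picture's height over the tangent of half this angle, whatever the lens; pixels are square), "cx", "cy" (the principal point, pixels), "k1" (the pictures are not rectified: a ray, as slopes to the right and down, at radius r is drawn at 1 + k1 r^2 times it, then the intrinsics apply), "T" (4x4, takes a point from camera to world coordinates). Camera axes: x right, y up, looking along -z (the intrinsics and any distortion apply to the point x, -y, -z); pixel columns grow to the right and rows downward; lengths in m; the calibration is good to about 2 mm. A picture is of the moment at which its call begins. calibration takes no time and is no camera call.
- ticket.sign_off(): hands the job in; it is judged then, once.
The state is a dict: "t": time; "q": joint angles; "qd": joint speeds; "tau": joint torques, N m; "tcp_pos": TCP position; "tool_rot": TCP orientation; "force": force on the tool from outside, world axes, zero at the start; "ft_torque": the same for the moment, N m; "finger_gap": opening from 0.0 (shut) to 1.0 (fully open); "gripper_force": force on a finger pad.
Only numpy, scipy, OpenCV 4.12 (cv2) and the standard library are available. Lean on these libraries where they do the work, as an engineer would, in place of code of your own. Each camera call takes 0.05 s, during which the arm holds its last target. There are 200 camera calls.

## Task

Push the small screen frame all the way back in the blue press carrier until it rests against the back stop. Then lift the barrel bolt's handle out of its notch, shoot the bolt fully home through the keeper staple on the frame and turn the handle down into the end notch, so that the frame is locked. Do not disturb the ink jar, the tape roll or the squeegee.

Things in the scene. Friction and masses are not known exactly. Their poses are not given: they have to be found in the camera images.
- press: Blue steel press carrier, fixed. Origin: base plate's underside, under the bolt rod's axis, midway between the side channels. x: open front to back stop; y: left, to the bolt; z up. Base 12 thick, x -130..140, y -130..320. Channels: inner faces y +-103, x -70..120, top z 30; black grips on the right one to z 65. Bolt rod along y at x 0, z 43, in straps y 139-153, 239-253, tops z 54.
- back_stop (a point): Middle of the aluminium back stop's front face, at press (110.5, 0, 23); the stop is 150 wide, its top at press z 34. The frame's back face (frame x = 80) must rest on it.
- guard_tooth (a point): Middle of the guard tooth's top, on the open-front side of the rod, at press (-18, 188, 57). It spans press y 173 to 203 and reaches 26 from the rod's axis: over it the handle cannot lean more than 30 deg. The handle's notches lie on both sides of it: the open notch at greater y, the end notch at smaller y.
- head_bar (a point): Middle of the underside of an aluminium bar hanging over the bolt: press x -5..31, y 130..315, z 125..167, on an end post at y 291..315. A gripper pointing straight down at the handle hits it: the tool must lean back towards the open front (about 40 deg, fingers pointing down and towards press +x).
- frame: Loose aluminium screen frame with yellow-green mesh, 0.35 kg, 160 (x) by 200 (y), bars 20 wide, 20 high; lies on the base plate (underside at press z 12) between the channels, 3 play each side. Origin: centre of its underside; axes like the press's. Front face at its x -80. Home against the stop, its origin is at press x 30.5.
- keeper (a point): Centre of the opening of the steel keeper staple on the frame's left bar, at frame (-30, 90, 31). Opening 19 wide (x), 21 high, 16 deep (frame y 82 to 98); outside 31 wide, top at frame z 46. With the frame home it is in line with the rod.
- bolt_nose (a point): Round tip of the bolt's steel rod (14 diameter). It moves along press -y as the bolt is shot: at press y 126 when fully drawn, y 66 when fully home (through the staple).
- handle_end (a point): Free end of the bolt's handle: a round steel bar of 12 diameter, 70 long from the rod's axis to this point, standing off the rod at right angles and leaning towards the press's open front (press -x). Its press y is 222 minus the bolt's travel (y 222 drawn, 162 home). The best grasp is 50 from the rod axis, fingers on its two sides along y.
- bolt (a joint): Travel of the bolt, m: 0 drawn, 0.060 fully home. Stiff (about 3 N).
- handle (a joint): Turn of the handle about the rod, rad: 0 = raised (leaning 20 deg from vertical towards the open front), 0.52 = down in a notch (leaning 50 deg). It must be raised below about 0.15 to pass the guard tooth (between travel 0.013 and 0.055) and stays where it is left.
- ink_jar: Bystander: white ink jar, 70 diameter, 100 high, origin at its foot.
- tape_roll: Bystander: roll of tape lying flat, 100 diameter, 25 high, origin centre of its underside.
- squeegee: Bystander: wooden squeegee standing on its rubber blade, 150 long (x), 30 thick, 70 high, origin centre of its underside.

How it is judged:
By the outcome, as a careful person would: the job done as asked, in the order asked, and still so for the second after the job is handed in, with the robot touching nothing.
It also fails if it takes over 48 s, if anything falls off the work surface, if the arm or the gripper's body presses on something with over 40 N, if the wrist force passes 120 N, or if a joint passes its speed limit or range.

## Working session

There is one attempt and no reset: what is moved stays moved. The work goes in short steps, Python scripts to look and compute and a shell command to move; the robot and the scene stay as the last step left them, time stands still between calls to the robot, and variables do not carry over. Pictures are saved under pics/ and viewed, at most 10 in all, crops included, and the job is handed in when it is done.

```bash
mkdir -p pics; ls
python3 - <<'E'
from station import manip, viewer
import cv2
for n in ("side","top"):
    im=viewer.snapshot(n); cv2.imwrite(f"pics/{n}0.png",cv2.resize(im,(800,600),interpolation=cv2.INTER_CUBIC))
    cv2.imwrite(f"{n}0_raw.png",im)
    print(n,viewer.calibration(n))
print(manip.sense(),manip.pinch_z)
E
```

```text
pics
side {'fov_y': 44.026153750108755, 'cx': 263.9198617027909, 'cy': 188.9224300667441, 'k1': -0.03576559394943913, 'T': array([[-0.82769308,  0.42293213, -0.36885305, -0.03361514],
       [-0.56116351, -0.62896405,  0.5380518 ,  0.8199207 ],
       [-0.00443592,  0.65232862,  0.75792328,  1.28653559],
       [ 0.        ,  0.        ,  0.        ,  1.        ]])}
top {'fov_y': 57.40843144001276, 'cx': 253.54322407637875, 'cy': 187.99481694685863, 'k1': -0.056154065652030495, 'T': array([[ 0.00912688,  0.99676268, -0.07988029,  0.47013687],
       [-0.99990852,  0.00989473,  0.00922191, -0.0150764 ],
       [ 0.00998245,  0.07978882,  0.9967618 ,  1.08854786],
       [ 0.        ,  0.        ,  0.        ,  1.        ]])}
{'t': 0.1, 'q': array([-1.51247556e+00,  5.28404116e-01,  1.43379517e+00,  1.69251423e-05,
        1.18138528e+00, -1.78533336e-01]), 'qd': array([ 0.00011545, -0.0032521 , -0.00318414, -0.00071871,  0.00062388,
       -0.00041208]), 'tau': array([-4.18223080e-04, -4.43305421e+01, -1.78587198e+01, -1.93387532e-04,
        3.87140593e-03, -8.47501610e-06]), 'tcp_pos': array([ 0.14662804, -0.60688787,  0.23040579]), 'tool_rot': array([ 9.92995597e-01,  1.18147167e-01,  6.76386448e-05, -9.93684096e-04]), 'force': array([ 0.56596226, -0.35198837, -0.49989283]), 'ft_torque': array([ 0.00098511,  0.0230469 , -0.01042481]), 'gripper_force': 0.0, 'finger_gap': 1.0037556531541327} 0.0187
```

View pics/side0.png

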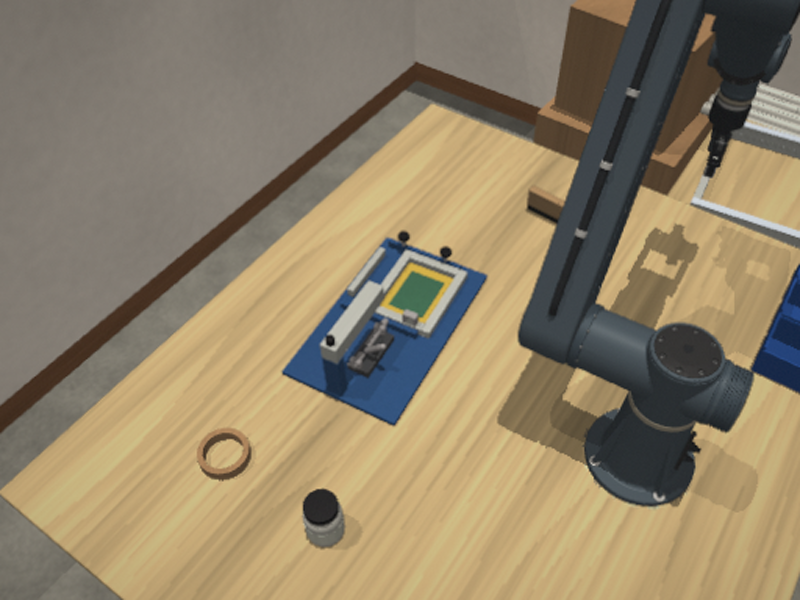

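View pics/top0.png

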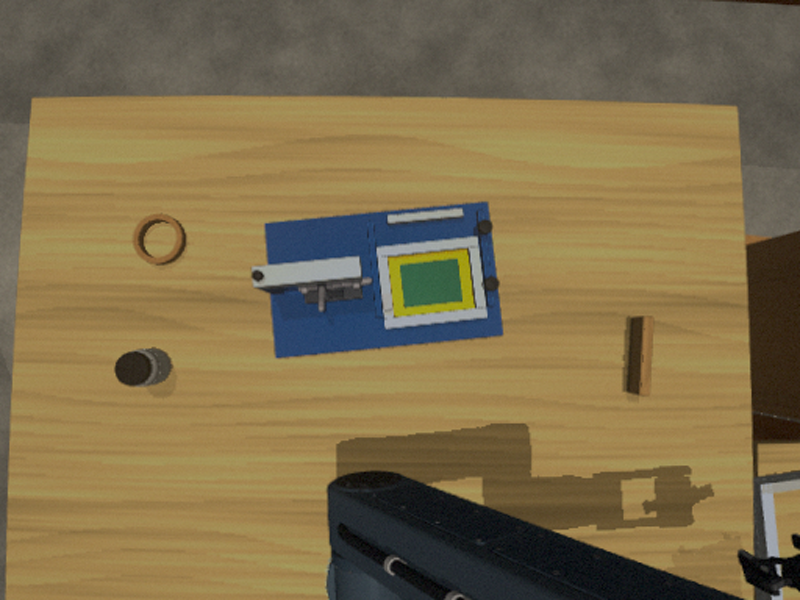

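```bash
cat > h.py <<'E'
import numpy as np, cv2
from station import manip, viewer
from scipy.spatial.transform import Rotation as R
C={n:viewer.calibration(n) for n in("side","top")}
def proj(n,P):
    c=C[n];P=np.atleast_2d(P);T=np.array(c["T"]);p=(P-T[:3,3])@T[:3,:3]
    s=np.c_[p[:,0],-p[:,1]]/-p[:,2:];f=192/np.tan(np.radians(c["fov_y"]/2))
    s=s*(1+c["k1"]*(s**2).sum(1,keepdims=True))
    return s*f+[c["cx"],c["cy"]]
def plane(n,uv,z):
    c=C[n];T=np.array(c["T"]);f=192/np.tan(np.radians(c["fov_y"]/2))
    d=(np.atleast_2d(uv)-[c["cx"],c["cy"]])/f;s=d.copy()
    for _ in range(10): s=d/(1+c["k1"]*(s**2).sum(1,keepdims=True))
    r=np.c_[s[:,0],-s[:,1],-np.ones(len(s))]@T[:3,:3].T
    return T[:3,3]+r*((z-T[2,3])/r[:,2])[:,None]
def press2w(p,P):  # p=(x,y,yaw)
    return R.from_euler("z",p[2]).apply(np.atleast_2d(P))+[p[0],p[1],p[3] if len(p)>3 else 0]
E
python3 - <<'E'
from h import *
from scipy.optimize import least_squares
quad={}
for n in("top","side"):
    im=cv2.imread(f"{n}0_raw.png");h=cv2.cvtColor(im,cv2.COLOR_BGR2HSV)
    m=cv2.inRange(h,(100,110,40),(125,255,255))
    k,l,s,c=cv2.connectedComponentsWithStats(m)
    roi=[i for i in range(1,k) if s[i][4]>60 and 150<c[i][0]<340 and 110<c[i][1]<280]
    pts=np.argwhere(np.isin(l,roi))[:,::-1].astype(np.int32)
    hull=cv2.convexHull(pts)
    q=cv2.approxPolyDP(hull,4,True)[:,0]
    print(n,q.tolist()); quad[n]=hull
# fit of plate outline
cor=np.array([[140,320,12],[140,-130,12],[-130,-130,12],[-130,320,12]])/1000
z={"top":np.array([[265,223],[488,202],[503,335],[276,357]])/1.5625,
   "side":np.array([[283,374],[388,238],[487,275],[394,424]])/1.5625}
for n in z: print(n,plane(n,z[n],.012).round(4).tolist())
for zz in (0,1):
    f=lambda p:np.concatenate([(proj(n,press2w(p,cor))-z[n]).ravel() for n in z])
    r=least_squares(f,[.65,.0,0.0]+[0.]*zz,loss="soft_l1");print(r.x,r.fun.reshape(-1,2).round(1).tolist())
E
```

```text
top [[320, 213], [177, 228], [170, 143], [311, 130]]
side [[310, 176], [252, 271], [181, 238], [247, 153]]
top [[0.6954, 0.238, 0.012], [0.743, -0.2078, 0.012], [0.477, -0.2361, 0.012], [0.43, 0.2088, 0.012]]
side [[0.6887, 0.2445, 0.012], [0.7386, -0.2035, 0.012], [0.4777, -0.2326, 0.012], [0.4285, 0.213, 0.012]]
[ 0.59087532 -0.09304223  0.10683437] [[-0.7, -0.2], [-0.1, -0.3], [0.0, 0.5], [-0.8, 0.8], [-0.8, -2.0], [-0.6, -1.1], [1.0, -0.3], [0.6, -0.2]]
[ 0.59244898 -0.09424132  0.10745151 -0.0073928 ] [[0.3, -0.1], [-0.2, -0.2], [-0.0, -0.0], [0.1, 0.3], [-0.6, -1.1], [-0.7, -0.1], [0.6, 0.6], [0.5, 0.5]]
```

```bash
cat > ov.py <<'E'
from h import *
import sys
def ov(name,p,fx,trav,ang,snap=True):
    out=[]
    a=np.radians(20)+ang;y=.222-trav
    F=lambda P:np.array(P)/1000.
    sets=[((255,255,255),F([[140,320,12],[140,-130,12],[-130,-130,12],[-130,320,12]])),
     ((0,0,255),F([[fx-80,-100,32],[fx-80,100,32],[fx+80,100,32],[fx+80,-100,32]])),
     ((255,255,0),F([[-5,130,167],[31,130,167],[31,315,167],[-5,315,167]])),
     ((0,255,255),np.array([[0,y,.043],[-.07*np.sin(a),y,.043+.07*np.cos(a)]])),
     ((255,0,255),F([[-18,173,57],[-18,203,57]])),
     ((0,255,0),F([[110.5,-75,34],[110.5,75,34]]))]
    for n,(x0,y0,s) in {"top":(160,120,2.4),"side":(175,140,2.8)}.items():
        im=viewer.snapshot(n) if snap else cv2.imread(f"{n}0_raw.png")
        W,H=400//1,600
        s=400/(165 if n=="top" else 145)
        h=int(145 if n=="side" else 110)
        c=im[y0:y0+h,x0:x0+int(400/s)];c=cv2.resize(c,(400,int(h*s)),interpolation=cv2.INTER_CUBIC)
        d=c.copy()
        for col,P in sets:
            q=(proj(n,press2w(p,P))+.5-[x0,y0])*s
            cv2.polylines(d,[np.int32(q*16)],len(P)>2,col,1,cv2.LINE_AA,4)
        out.append(np.vstack([c,d]))
    for n,o in zip(("t","s"),out): 
        cv2.imwrite(f"pics/{name}_{n}.png",cv2.resize(o,None,fx=min(1,600/o.shape[0]),fy=min(1,600/o.shape[0])) )
    a,b=[cv2.resize(o,(400,600)) if o.shape[0]>600 else cv2.copyMakeBorder(o,0,600-o.shape[0],0,0,0) for o in out]
    cv2.imwrite(f"pics/{name}.png",np.hstack([a,b]))
E
python3 -c "
from ov import *
ov('ov0',(.591,-.093,.107),-18,0,.52,False)
print(plane('top',np.array([[378,247],[480,237],[488,318],[385,329]])/1.5625,.032).round(4))"
```

```text
[[ 0.6458  0.0114  0.032 ]
 [ 0.6679 -0.188   0.032 ]
 [ 0.5095 -0.2029  0.032 ]
 [ 0.4865 -0.004   0.032 ]]
```

View pics/ov0.png

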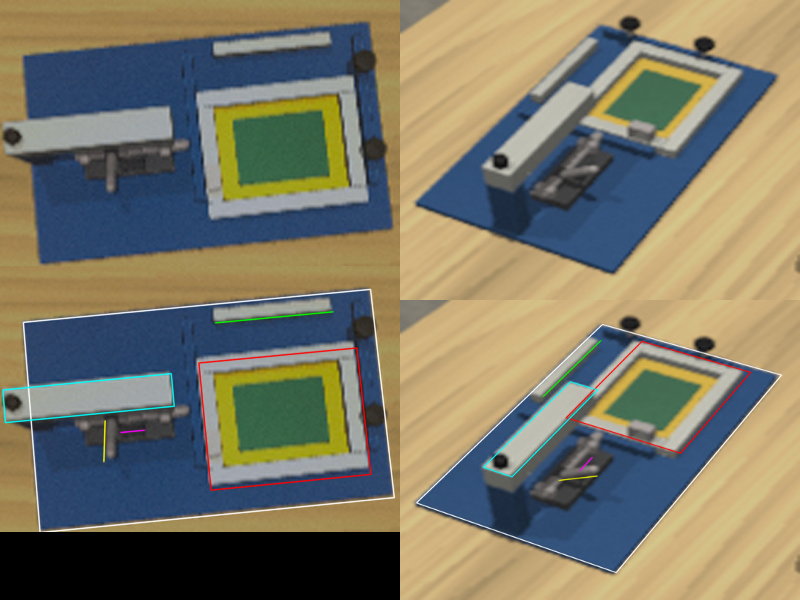

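Run:
```python
from h import *
p=(.591,-.093,.107)
o=[]
for n,x0,y0 in(("top",190,165),("side",217,180)):
    im=cv2.imread(f"{n}0_raw.png")
    s=8 if n=="top" else 8
    c=cv2.resize(im[y0:y0+37,x0:x0+50],None,fx=8,fy=8,interpolation=cv2.INTER_CUBIC)
    d=c.copy()
    for t in (0,.01,.02):
      a=np.radians(50);y=.222-t
      P=np.array([[0,y,.043],[-.07*np.sin(a),y,.043+.07*np.cos(a)],[0,.126-t,.043]])
      q=(proj(n,press2w(p,P))+.5-[x0,y0])*8
      for k,u in enumerate(q): cv2.circle(d,tuple(int(v) for v in u),3,((0,0,255),(0,255,255),(0,255,0))[k],-1)
    o.append(np.vstack([c,d]))
cv2.imwrite("pics/z0.png",np.hstack(o))
```

```text
(no output)
```

View pics/z0.png

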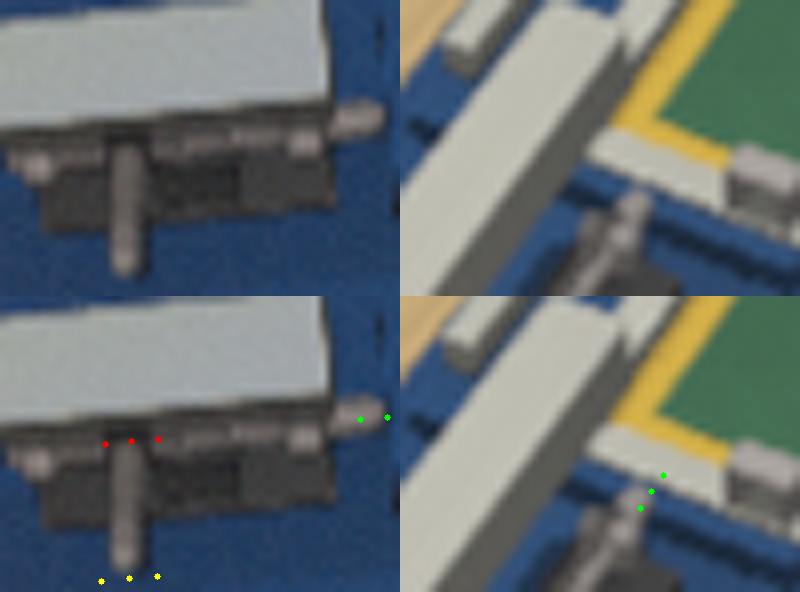

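```bash
cat > go.py <<'E'
# usage: go.py x y z lean_deg [pinch]  (press mm) -> slide (cm) & angular in current tool axes
from h import *
import sys
p=(.593,-.094,.107)
Rp=R.from_euler("z",p[2])
def cur():
    s=manip.sense();r=R.from_quat(s["tool_rot"]);off=r.apply([0,0,1])
    t=Rp.inv().apply(s["tcp_pos"]-[p[0],p[1],0])*1000
    return s,r,t
if __name__=="__main__":
    s,r,t=cur()
    zt=Rp.inv().apply(r.apply([0,0,1]))
    print("t",round(s["t"],2),"press tcp",t.round(1),"pinch",(t-18.7*zt).round(1),"F",Rp.inv().apply(s["force"]).round(1),"gap",round(s["finger_gap"],2),"grip",round(s["gripper_force"],1),"zt",zt.round(3))
    if len(sys.argv)>4:
        x,y,z,l=map(float,sys.argv[1:5])
        g=Rp*R.from_euler("x",180,degrees=True)*R.from_euler("y",l,degrees=True)
        P=np.array([x,y,z])/1000
        if len(sys.argv)>5: P=P+ .0187*Rp.inv().apply(g.apply([0,0,1]))
        W=Rp.apply(P)+[p[0],p[1],0]
        d=W-s["tcp_pos"]
        print("slide cm (cur axes)",(r.inv().apply(d)*100).round(2),"target axes",(g.inv().apply(d)*100).round(2),"ang",(r.inv()*g).as_rotvec().round(3))
E
python3 go.py -125 0 120 0
```

```text
t 0.1 press tcp [-498.6 -462.3  230.4] pinch [-498.6 -462.3  249.1] F [ 0.5 -0.4 -0.5] gap 1.0 grip 0.0 zt [ 0.     0.002 -1.   ]
slide cm (cur axes) [ 43.03 -40.98  11.14] target axes [ 37.36 -46.23  11.04] ang [-0.002 -0.     0.13 ]
```

```bash
python3 -m creep '[{"slide":[0,0,0],"angular":[0,0,0.065],"claw":-1},{"slide":[0,0,0],"angular":[0,0,0.065],"claw":-1},{"slide":[2.3,-2.9,0],"angular":[0,0,0],"claw":-1},{"slide":[2.3,-2.9,0],"angular":[0,0,0],"claw":-1},{"slide":[2.3,-2.9,0],"angular":[0,0,0],"claw":-1},{"slide":[2.3,-2.9,0],"angular":[0,0,0],"claw":-1},{"slide":[2.3,-2.9,0],"angular":[0,0,0],"claw":-1},{"slide":[2.3,-2.9,0],"angular":[0,0,0],"claw":-1},{"slide":[2.3,-2.9,0],"angular":[0,0,0],"claw":-1},{"slide":[2.3,-2.9,0],"angular":[0,0,0],"claw":-1}]' 40; python3 go.py -125 0 120 0
```

```text
t: 0.93
tcp_pos: [0.3053, -0.3554, 0.2311]
tool_rot: [0.999, 0.053, -0.0, -0.0]
force: [0.8, 0.3, 0.9]
finger_gap: 0.003
gripper_force: 0.0
t 0.93 press tcp [-313.9 -229.2  231.1] pinch [-313.9 -229.2  249.8] F [0.9 0.2 0.9] gap 0.0 grip 0.0 zt [-0.     0.001 -1.   ]
slide cm (cur axes) [ 18.88 -22.92  11.12] target axes [ 18.89 -22.92  11.11] ang [-0.001  0.    -0.001]
```

```bash
python3 -m creep '[{"slide":[2.35,-2.85,0.8],"angular":[0,0,0],"claw":-1},{"slide":[2.35,-2.85,0.8],"angular":[0,0,0],"claw":-1},{"slide":[2.35,-2.85,0.8],"angular":[0,0,0],"claw":-1},{"slide":[2.35,-2.85,0.8],"angular":[0,0,0],"claw":-1},{"slide":[2.35,-2.85,0.8],"angular":[0,0,0],"claw":-1},{"slide":[2.35,-2.85,0.8],"angular":[0,0,0],"claw":-1},{"slide":[2.35,-2.85,0.8],"angular":[0,0,0],"claw":-1},{"slide":[2.35,-2.85,0.8],"angular":[0,0,0],"claw":-1},{"slide":[0,0,2.5],"angular":[0,0,0],"claw":-1},{"slide":[0,0,2.5],"angular":[0,0,0],"claw":-1}]'; python3 go.py -118 0 21 0
```

```text
t: 1.77
tcp_pos: [0.4694, -0.1086, 0.1172]
tool_rot: [0.998, 0.056, 0.002, 0.001]
force: [0.3, -0.3, -0.2]
finger_gap: 0.005
gripper_force: 0.0
t 1.77 press tcp [-124.5   -1.3  117.2] pinch [-124.5   -1.3  135.9] F [ 0.3 -0.3 -0.2] gap 0.0 grip 0.0 zt [ 0.003 -0.002 -1.   ]
slide cm (cur axes) [ 0.62 -0.15  9.62] target axes [ 0.65 -0.13  9.62] ang [ 0.002 -0.003  0.005]
```

```bash
python3 -m creep '[{"slide":[0.1,0,2.4],"angular":[0,0,0],"claw":-1},{"slide":[0,0,2.4],"angular":[0,0,0],"claw":-1},{"slide":[0,0,2.2],"angular":[0,0,0],"claw":-1},{"slide":[0,0,1.6],"angular":[0,0,0],"claw":-1},{"slide":[0,0,1.0],"angular":[0,0,0],"claw":-1},{"slide":[0,0,0],"angular":[0,0,0],"claw":-1}]'; python3 go.py -65 0 21 0
```

```text
t: 2.27
tcp_pos: [0.4673, -0.1099, 0.0194]
tool_rot: [0.999, 0.053, -0.002, -0.001]
force: [-0.4, -1.1, -0.0]
finger_gap: -0.001
gripper_force: 0.0
t 2.27 press tcp [-126.7   -2.4   19.4] pinch [-126.6   -2.4   38.1] F [-0.5 -1.  -0. ] gap -0.0 grip 0.0 zt [-0.003  0.002 -1.   ]
slide cm (cur axes) [ 6.16 -0.24 -0.18] target axes [ 6.17 -0.24 -0.16] ang [-0.002  0.003 -0.   ]
```

```bash
python3 -m creep '[{"slide":[0.7,0,0],"angular":[0,0,0],"claw":-1},{"slide":[0.7,0,0],"angular":[0,0,0],"claw":-1},{"slide":[0.5,0,0],"angular":[0,0,0],"claw":-1},{"slide":[0.5,0,0],"angular":[0,0,0],"claw":-1},{"slide":[0.5,0,0],"angular":[0,0,0],"claw":-1},{"slide":[0.5,0,0],"angular":[0,0,0],"claw":-1},{"slide":[0.5,0,0],"angular":[0,0,0],"claw":-1},{"slide":[0.5,0,0],"angular":[0,0,0],"claw":-1}]'; python3 go.py -65 0 21 0
```

```text
t: 2.93
tcp_pos: [0.5123, -0.1055, 0.0215]
tool_rot: [0.999, 0.053, -0.0, -0.0]
force: [-3.1, 0.4, 1.3]
finger_gap: -0.004
gripper_force: 1.2
t 2.93 press tcp [-81.4  -2.8  21.5] pinch [-81.4  -2.8  40.2] F [-3.   0.7  1.3] gap -0.0 grip 1.2 zt [-0.001  0.    -1.   ]
slide cm (cur axes) [ 1.64 -0.28  0.05] target axes [ 1.64 -0.28  0.05] ang [-0.     0.001 -0.   ]
```

Pushing (3 N sliding friction). Continue in smaller steps, to about x −61.

```bash
python3 -m creep '[{"slide":[0.4,0,0],"angular":[0,0,0],"claw":-1},{"slide":[0.4,0,0],"angular":[0,0,0],"claw":-1},{"slide":[0.3,0,0],"angular":[0,0,0],"claw":-1},{"slide":[0.2,0,0],"angular":[0,0,0],"claw":-1},{"slide":[0.1,0,0],"angular":[0,0,0],"claw":-1},{"slide":[0.1,0,0],"angular":[0,0,0],"claw":-1}]'; python3 go.py -60 0 21 0
```

```text
t: 3.43
tcp_pos: [0.527, -0.1041, 0.0213]
tool_rot: [0.999, 0.053, -0.0, -0.0]
force: [-1.9, -0.1, 1.9]
finger_gap: 0.001
gripper_force: 1.3
t 3.43 press tcp [-66.7  -3.   21.3] pinch [-66.6  -3.   40. ] F [-1.9  0.1  1.9] gap 0.0 grip 1.3 zt [-0.  0. -1.]
slide cm (cur axes) [ 0.67 -0.3   0.03] target axes [ 0.67 -0.3   0.03] ang [-0.  0. -0.]
```

```bash
python3 -m creep '[{"slide":[0.15,0,0],"angular":[0,0,0],"claw":-1},{"slide":[0.15,0,0],"angular":[0,0,0],"claw":-1},{"slide":[0.15,0,0],"angular":[0,0,0],"claw":-1},{"slide":[0.1,0,0],"angular":[0,0,0],"claw":-1}]'; python3 go.py -60 0 21 0;  python3 -m creep '[{"slide":[0.1,0,0],"angular":[0,0,0],"claw":-1},{"slide":[0.1,0,0],"angular":[0,0,0],"claw":-1}]'; python3 go.py -60 0 21 0
```

```text
t: 3.77
tcp_pos: [0.5328, -0.1035, 0.0213]
tool_rot: [0.999, 0.053, 0.0, 0.0]
force: [-4.1, -0.7, 0.7]
finger_gap: 0.002
gripper_force: 2.0
t 3.77 press tcp [-60.9  -3.1  21.3] pinch [-60.9  -3.1  40. ] F [-4.1 -0.3  0.7] gap 0.0 grip 2.0 zt [ 0. -0. -1.]
slide cm (cur axes) [ 0.09 -0.31  0.03] target axes [ 0.09 -0.31  0.03] ang [ 0. -0. -0.]
t: 3.93
tcp_pos: [0.533, -0.103, 0.0212]
tool_rot: [0.999, 0.054, -0.002, -0.001]
force: [-7.0, -1.4, 5.5]
finger_gap: -0.002
gripper_force: 3.5
t 3.93 press tcp [-60.6  -2.6  21.2] pinch [-60.6  -2.6  39.9] F [-7.1 -0.6  5.5] gap -0.0 grip 3.5 zt [-0.004  0.001 -1.   ]
slide cm (cur axes) [ 0.06 -0.26  0.02] target axes [ 0.06 -0.26  0.02] ang [-0.001  0.004  0.   ]
```

```bash
python3 -m creep '[{"slide":[0.1,0,0],"angular":[0,0,0],"claw":-1},{"slide":[0.1,0,0],"angular":[0,0,0],"claw":-1},{"slide":[0,0,0],"angular":[0,0,0],"claw":-1}]'; python3 go.py -60 0 21 0;  python3 -c "
from ov import *
ov('ov1',(.593,-.094,.107),30.5,.0085,.52)"
```

```text
t: 4.18
tcp_pos: [0.5332, -0.1023, 0.0212]
tool_rot: [0.999, 0.054, -0.004, -0.001]
force: [-8.6, -2.5, 5.7]
finger_gap: 0.002
gripper_force: 4.2
t 4.18 press tcp [-60.4  -1.9  21.2] pinch [-60.2  -2.   39.9] F [-8.8 -1.6  5.7] gap 0.0 grip 4.2 zt [-0.007  0.003 -1.   ]
slide cm (cur axes) [ 0.04 -0.19  0.02] target axes [ 0.04 -0.19  0.02] ang [-0.003  0.007  0.001]
```

View pics/ov1.png

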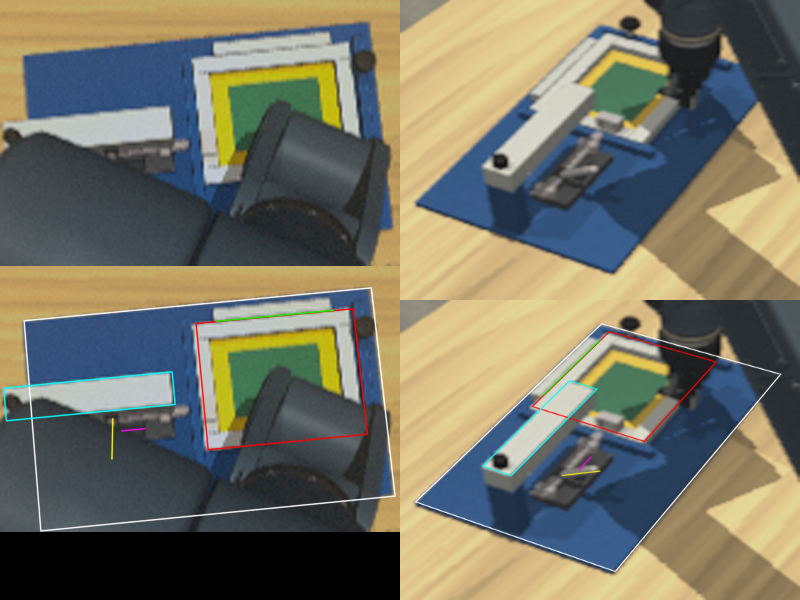

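```bash
python3 -m creep '[{"slide":[-1.5,0,0],"angular":[0,0,0],"claw":-1},{"slide":[-2.5,0,0],"angular":[0,0,0],"claw":-1},{"slide":[0,0,-4],"angular":[0,0,0],"claw":-1},{"slide":[0,0,-4],"angular":[0,0,0],"claw":-1},{"slide":[0,0,-4],"angular":[0,0,0],"claw":-0.4},{"slide":[0,0,-3],"angular":[0,0.11,0],"claw":-0.4},{"slide":[0,0,0],"angular":[0,0.12,0],"claw":-0.4},{"slide":[0,0,0],"angular":[0,0.12,0],"claw":-0.4},{"slide":[0,0,0],"angular":[0,0.12,0],"claw":-0.4},{"slide":[0,0,0],"angular":[0,0.12,0],"claw":-0.4}]'; python3 go.py -92 213 140 40 p
```

```text
t: 5.12
tcp_pos: [0.4998, -0.1007, 0.1715]
tool_rot: [0.974, 0.057, 0.217, -0.023]
force: [0.8, 0.4, 0.4]
finger_gap: 0.305
gripper_force: 0.0
t 5.12 press tcp [-93.4   3.3 171.5] pinch [-101.3    2.9  188.5] F [0.8 0.3 0.4] gap 0.31 grip 0.0 zt [ 0.425  0.025 -0.905]
slide cm (cur axes) [ -0.64 -20.84   5.25] target axes [ -1.92 -20.97   4.37] ang [-0.026  0.259  0.001]
```

```bash
python3 -m creep '[{"slide":[0,-2,0],"angular":[0,0.06,0],"claw":-0.15},{"slide":[0,-3,0],"angular":[0,0.06,0],"claw":-0.15},{"slide":[0,-3,0],"angular":[0,0,0],"claw":-0.15},{"slide":[0,-3,0],"angular":[0,0,0],"claw":-0.15},{"slide":[0,-3,0],"angular":[0,0,0],"claw":-0.15},{"slide":[0,-3,0],"angular":[0,0,0],"claw":-0.15},{"slide":[0,-2,0],"angular":[0,0,0],"claw":-0.15},{"slide":[0,-1.5,0],"angular":[0,0,0],"claw":-0.15},{"slide":[0,0,0],"angular":[0,0,0],"claw":-0.15},{"slide":[0,0,0],"angular":[0,0,0],"claw":-0.15}]'; python3 go.py -92 213 140 40 p
```

```text
t: 5.95
tcp_pos: [0.4779, 0.0895, 0.1765]
tool_rot: [0.964, 0.059, 0.258, -0.03]
force: [0.6, -0.6, -0.1]
finger_gap: 0.422
gripper_force: 0.0
t 5.95 press tcp [-94.8 194.7 176.5] pinch [-104.2  194.1  192.7] F [ 0.5 -0.6 -0.1] gap 0.42 grip 0.0 zt [ 0.5    0.034 -0.866]
slide cm (cur axes) [-1.25 -1.66  5.2 ] target axes [-2.13 -1.83  4.85] ang [-0.035  0.175  0.003]
```

```bash
python3 -m creep '[{"slide":[0,0,0],"angular":[-0.018,0.058,0],"claw":-0.15},{"slide":[0,0,0],"angular":[-0.018,0.058,0],"claw":-0.15},{"slide":[0,0,0],"angular":[0,0.058,0],"claw":-0.15},{"slide":[-1,-0.9,2],"angular":[0,0,0],"claw":-0.15},{"slide":[-1.1,-0.9,1.8],"angular":[0,0,0],"claw":-0.15},{"slide":[0,0,1],"angular":[0,0,0],"claw":-0.15},{"slide":[0,0,0],"angular":[0,0,0],"claw":-0.15}]'; python3 go.py -92 213 140 40 p;python3 go.py -38.3 213 75.1 40 p|tail -1; python3 -c "
from ov import *
ov('ov2',(.593,-.094,.107),30.5,.0085,.52)"
```

```text
t: 6.53
tcp_pos: [0.4838, 0.1079, 0.1475]
tool_rot: [0.957, 0.059, 0.28, -0.043]
force: [0.8, 0.6, -0.2]
finger_gap: 0.427
gripper_force: 0.0
t 6.53 press tcp [-87.1 212.5 147.5] pinch [-97.2 211.4 163.2] F [ 0.8  0.5 -0.2] gap 0.43 grip 0.0 zt [ 0.54   0.058 -0.84 ]
slide cm (cur axes) [-0.59  0.08  2.22] target axes [-0.86 -0.05  2.13] ang [-0.058  0.126 -0.006]
slide cm (cur axes) [ 0.42  0.56 10.57] target axes [-0.92 -0.05 10.55] ang [-0.058  0.126 -0.006]
```

View pics/ov2.png

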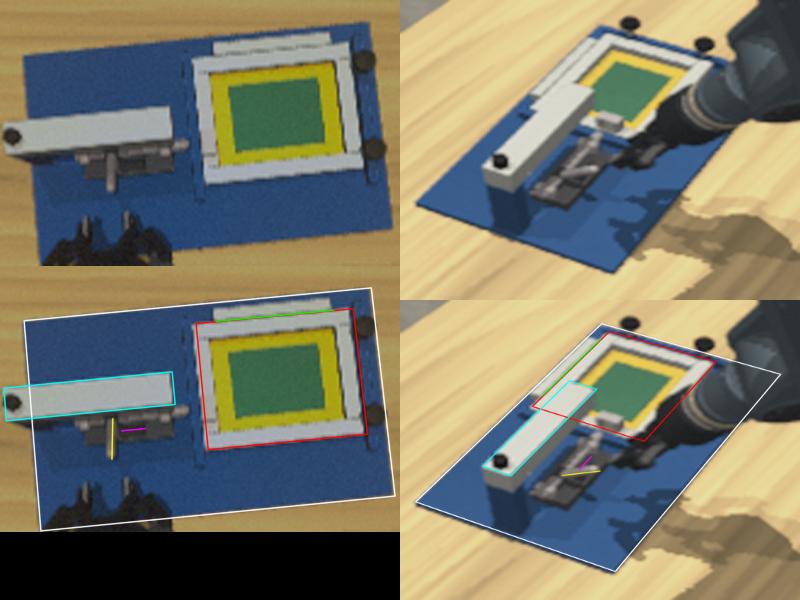

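```bash
python3 -m creep '[{"slide":[0,0,0],"angular":[0,0,0],"claw":-0.15},{"slide":[0,0,0],"angular":[-0.03,0.06,0],"claw":-0.15},{"slide":[0,0,0],"angular":[-0.03,0.06,0],"claw":-0.15},{"slide":[0,0,0],"angular":[0,0,0],"claw":-0.15}]'; python3 go.py -38.3 213 75.1 40 p; python3 -c "
from station import manip
print(manip.sense()['q'].round(3))"
```

```text
t: 6.97
tcp_pos: [0.4809, 0.1151, 0.1481]
tool_rot: [0.949, 0.055, 0.309, -0.041]
force: [-0.7, 0.1, 0.1]
finger_gap: 0.429
gripper_force: 0.0
t 6.97 press tcp [-89.1 219.9 148.1] pinch [-100.1  219.   163.2] F [-0.7  0.2  0.1] gap 0.43 grip 0.0 zt [ 0.59   0.049 -0.806]
slide cm (cur axes) [-0.08  1.22 10.71] target axes [-0.8   0.69 10.73] ang [-0.049  0.067 -0.009]
[-0.096  0.485  2.311  2.572  0.315 -1.182]
```

```bash
python3 -m creep '[{"slide":[0,0,0],"angular":[-0.01,0.03,0],"claw":-0.15},{"slide":[0,0,0],"angular":[-0.01,0.03,0],"claw":-0.15},{"slide":[0,0,0],"angular":[-0.01,0.03,0],"claw":-0.15},{"slide":[0,0,0],"angular":[-0.01,0.02,0],"claw":-0.15},{"slide":[0,0,0],"angular":[0,0,0],"claw":-0.15}]'; python3 go.py -38.3 213 75.1 42 p; python3 -c "
from station import manip
print(manip.sense()['q'].round(3))"
```

```text
t: 7.38
tcp_pos: [0.4815, 0.116, 0.1479]
tool_rot: [0.931, 0.048, 0.361, -0.026]
force: [-0.2, 0.2, -0.7]
finger_gap: 0.423
gripper_force: 0.0
t 7.38 press tcp [-88.4 220.7 147.9] pinch [-101.   220.5  161.7] F [-0.2  0.2 -0.7] gap 0.42 grip 0.0 zt [ 0.675  0.012 -0.738]
slide cm (cur axes) [-1.22  0.9  10.62] target axes [-1.15  0.77 10.64] ang [-0.012 -0.008 -0.009]
[-0.071  0.557  2.388  2.887  0.549 -1.476]
```

```bash
python3 -m creep '[{"slide":[-0.6,0.4,1],"angular":[0,0,0],"claw":-0.15},{"slide":[-0.6,0.4,1],"angular":[0,0,0],"claw":-0.15},{"slide":[0,0,1.5],"angular":[0,0,0],"claw":-0.15},{"slide":[0,0,1.5],"angular":[0,0,0],"claw":-0.15},{"slide":[0,0,1],"angular":[0,0,0],"claw":-0.15},{"slide":[0,0,0],"angular":[0,0,0],"claw":-0.15}]'; python3 go.py -38.3 213 75.1 42 p; python3 -c "
from station import manip
print(manip.sense()['q'].round(3))"
```

```text
t: 7.88
tcp_pos: [0.5168, 0.1116, 0.0954]
tool_rot: [0.93, 0.048, 0.363, -0.026]
force: [0.7, 0.3, 0.4]
finger_gap: 0.426
gripper_force: 0.0
t 7.88 press tcp [-53.8 212.5  95.4] pinch [-66.4 212.3 109.1] F [0.8 0.2 0.4] gap 0.43 grip 0.0 zt [ 0.677  0.011 -0.736]
slide cm (cur axes) [-0.25  0.    4.41] target axes [-0.21 -0.05  4.41] ang [-0.011 -0.011 -0.009]
[-0.077  0.727  2.331  2.922  0.663 -1.524]
```

```bash
python3 -m creep '[{"slide":[-0.1,0,1.2],"angular":[0,0,0],"claw":-0.15},{"slide":[-0.1,0,1.2],"angular":[0,0,0],"claw":-0.15},{"slide":[0,0,1.2],"angular":[0,0,0],"claw":-0.15},{"slide":[0,0,0.8],"angular":[0,0,0],"claw":-0.15},{"slide":[0,0,0],"angular":[0,0,0],"claw":-0.15}]'; python3 go.py -38.3 213 75.1 42 p
python3 - <<'E'
from h import *
o=[]
for n,x0,y0 in(("top",175,160),("side",217,170)):
    o.append(cv2.resize(viewer.snapshot(n)[y0:y0+60,x0:x0+50],None,fx=8,fy=8,interpolation=cv2.INTER_CUBIC))
cv2.imwrite("pics/z1.png",np.hstack(o))
E
```

```text
t: 8.3
tcp_pos: [0.5443, 0.115, 0.0614]
tool_rot: [0.93, 0.048, 0.363, -0.025]
force: [-1.0, -0.5, -0.0]
finger_gap: 0.423
gripper_force: 0.0
t 8.3 press tcp [-26.1 213.   61.4] pinch [-38.8 212.8  75.1] F [-1.1 -0.3 -0. ] gap 0.42 grip 0.0 zt [ 0.677  0.01  -0.736]
slide cm (cur axes) [ 0.01 -0.    0.03] target axes [ 0.01 -0.    0.03] ang [-0.01  -0.011 -0.008]
```

View pics/z1.png

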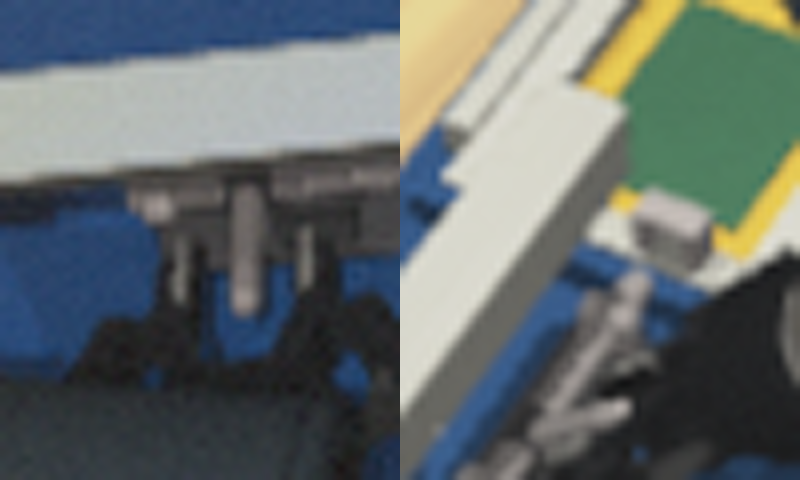

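```bash
python3 -m creep '[{"slide":[0,0,0],"angular":[0,0,0],"claw":-1},{"slide":[0,0,0],"angular":[0,0,0],"claw":-1},{"slide":[0,0,0],"angular":[0,0,0],"claw":-1},{"slide":[0,0,0],"angular":[0,0,0],"claw":-1},{"slide":[0,0,0],"angular":[0,0,0],"claw":-1}]' 45; python3 go.py -35.4 213 78.4 42 p;python3 go.py -17.9 213 89.7 42 p|tail -1
```

```text
t: 8.82
tcp_pos: [0.5421, 0.1149, 0.0624]
tool_rot: [0.931, 0.047, 0.362, -0.025]
force: [-2.0, -0.7, 3.4]
finger_gap: 0.126
gripper_force: 43.8
t 8.82 press tcp [-28.3 213.1  62.4] pinch [-40.9 213.   76.2] F [-2.1 -0.5  3.4] gap 0.13 grip 43.8 zt [ 0.676  0.009 -0.737]
slide cm (cur axes) [0.54 0.01 0.21] target axes [0.54 0.01 0.21] ang [-0.009 -0.009 -0.009]
slide cm (cur axes) [ 2.59 -0.    0.56] target axes [2.59 0.01 0.54] ang [-0.009 -0.009 -0.009]
```

```bash
python3 -m creep '[{"slide":[0.34,0,-0.03],"angular":[0,0,0],"claw":-1},{"slide":[0.34,0,-0.02],"angular":[0,0,0],"claw":-1},{"slide":[0.34,0,0],"angular":[0,0,0],"claw":-1},{"slide":[0.34,0,0.02],"angular":[0,0,0],"claw":-1},{"slide":[0.34,0,0.05],"angular":[0,0,0],"claw":-1},{"slide":[0.34,0,0.07],"angular":[0,0,0],"claw":-1},{"slide":[0.34,0,0.09],"angular":[0,0,0],"claw":-1},{"slide":[0.34,0,0.11],"angular":[0,0,0],"claw":-1},{"slide":[0,0,0],"angular":[0,0,0],"claw":-1}]'; python3 go.py -18.9 213 92.2 42 p
```

```text
t: 9.57
tcp_pos: [0.5618, 0.117, 0.0775]
tool_rot: [0.932, 0.047, 0.359, -0.025]
force: [-6.4, -2.0, 0.0]
finger_gap: 0.119
gripper_force: 45.6
t 9.57 press tcp [ -8.5 213.1  77.5] pinch [-21.1 212.9  91.4] F [-6.5 -1.3  0. ] gap 0.12 grip 45.6 zt [ 0.671  0.009 -0.741]
slide cm (cur axes) [0.21 0.01 0.08] target axes [0.21 0.01 0.08] ang [-0.009 -0.003 -0.009]
```

```bash
python3 -m creep '[{"slide":[0.1,0,0.03],"angular":[0,0,0],"claw":-1},{"slide":[0,0.3,0],"angular":[0,0,0],"claw":-1},{"slide":[0,0.5,0],"angular":[0,0,0],"claw":-1},{"slide":[0,0.5,0],"angular":[0,0,0],"claw":-1},{"slide":[0,0.5,0],"angular":[0,0,0],"claw":-1},{"slide":[0,0.5,0],"angular":[0,0,0],"claw":-1},{"slide":[0,0,0],"angular":[0,0,0],"claw":-1}]'; python3 go.py -19 162 92.2 42 p
```

```text
t: 10.15
tcp_pos: [0.5644, 0.0943, 0.0775]
tool_rot: [0.932, 0.048, 0.358, -0.025]
force: [-8.8, -0.9, 2.5]
finger_gap: 0.122
gripper_force: 45.9
t 10.15 press tcp [ -8.3 190.3  77.5] pinch [-20.9 190.1  91.4] F [-8.8  0.   2.5] gap 0.12 grip 45.9 zt [ 0.671  0.01  -0.742]
slide cm (cur axes) [0.21 2.83 0.04] target axes [0.19 2.83 0.07] ang [-0.01  -0.002 -0.008]
```

```bash
python3 -m creep '[{"slide":[0,0.5,0],"angular":[0,0,0],"claw":-1},{"slide":[0,0.5,0],"angular":[0,0,0],"claw":-1},{"slide":[0,0.5,0],"angular":[0,0,0],"claw":-1},{"slide":[0,0.5,0],"angular":[0,0,0],"claw":-1},{"slide":[0,0.3,0],"angular":[0,0,0],"claw":-1},{"slide":[0,0.2,0],"angular":[0,0,0],"claw":-1},{"slide":[0,0.15,0],"angular":[0,0,0],"claw":-1},{"slide":[0,0,0],"angular":[0,0,0],"claw":-1}]'; python3 go.py -19 162 92.2 42 p
```

```text
t: 10.82
tcp_pos: [0.5672, 0.0686, 0.0775]
tool_rot: [0.932, 0.048, 0.359, -0.026]
force: [-10.0, 0.6, 4.8]
finger_gap: 0.123
gripper_force: 46.1
t 10.82 press tcp [ -8.3 164.4  77.5] pinch [-20.9 164.2  91.3] F [-9.9  1.7  4.8] gap 0.12 grip 46.1 zt [ 0.671  0.011 -0.741]
slide cm (cur axes) [0.19 0.24 0.06] target axes [0.19 0.24 0.06] ang [-0.011 -0.003 -0.008]
```

```bash
python3 -m creep '[{"slide":[0,0.1,0],"angular":[0,0,0],"claw":-1},{"slide":[0,0.1,0],"angular":[0,0,0],"claw":-1},{"slide":[0,0,0],"angular":[0,0,0],"claw":-1}]'; python3 go.py -19 162 92.2 42 p
```

```text
t: 11.07
tcp_pos: [0.5674, 0.0669, 0.0775]
tool_rot: [0.932, 0.048, 0.359, -0.026]
force: [-8.9, 1.7, 3.0]
finger_gap: 0.121
gripper_force: 46.1
t 11.07 press tcp [ -8.3 162.7  77.5] pinch [-20.8 162.5  91.4] F [-8.7  2.7  3. ] gap 0.12 grip 46.1 zt [ 0.671  0.011 -0.741]
slide cm (cur axes) [0.19 0.07 0.06] target axes [0.19 0.07 0.06] ang [-0.011 -0.003 -0.007]
```

```bash
python3 -m creep '[{"slide":[0,0.1,0],"angular":[0,0,0],"claw":-1},{"slide":[0,0.1,0],"angular":[0,0,0],"claw":-1},{"slide":[0,0.1,0],"angular":[0,0,0],"claw":-1},{"slide":[0,0,0],"angular":[0,0,0],"claw":-1}]'; python3 go.py -19 162 92.2 42 p; python3 -m creep '[{"slide":[0,0.1,0],"angular":[0,0,0],"claw":-1},{"slide":[0,0.1,0],"angular":[0,0,0],"claw":-1},{"slide":[0,0,0],"angular":[0,0,0],"claw":-1}]'; python3 go.py -19 162 92.2 42 p
```

```text
t: 11.4
tcp_pos: [0.5672, 0.0665, 0.0775]
tool_rot: [0.932, 0.052, 0.359, -0.027]
force: [-9.4, 11.7, 2.0]
finger_gap: 0.124
gripper_force: 46.0
t 11.4 press tcp [ -8.5 162.3  77.5] pinch [-21.1 162.   91.3] F [-8.1 12.6  2. ] gap 0.12 grip 46.0 zt [ 0.671  0.016 -0.741]
slide cm (cur axes) [0.21 0.03 0.08] target axes [0.21 0.03 0.07] ang [-0.016 -0.003 -0.002]
t: 11.65
tcp_pos: [0.567, 0.0663, 0.0774]
tool_rot: [0.931, 0.054, 0.359, -0.028]
force: [-8.0, 17.9, 1.0]
finger_gap: 0.129
gripper_force: 46.1
t 11.65 press tcp [ -8.7 162.1  77.4] pinch [-21.3 161.8  91.3] F [-6.  18.6  1. ] gap 0.13 grip 46.1 zt [ 0.672  0.02  -0.741]
slide cm (cur axes) [0.22 0.01 0.08] target axes [0.22 0.01 0.08] ang [-0.02  -0.004  0.002]
```

```bash
python3 -m creep '[{"slide":[-0.1,-0.3,-0.03],"angular":[0,0,0],"claw":-1},{"slide":[-0.34,0,-0.11],"angular":[0,0,0],"claw":-1},{"slide":[-0.34,0,-0.09],"angular":[0,0,0],"claw":-1},{"slide":[-0.34,0,-0.07],"angular":[0,0,0],"claw":-1},{"slide":[-0.34,0,-0.05],"angular":[0,0,0],"claw":-1},{"slide":[-0.34,0,-0.02],"angular":[0,0,0],"claw":-1},{"slide":[-0.34,0,0],"angular":[0,0,0],"claw":-1},{"slide":[-0.34,0,0.02],"angular":[0,0,0],"claw":-1},{"slide":[-0.34,0,0.03],"angular":[0,0,0],"claw":-1},{"slide":[0,0,0],"angular":[0,0,0],"claw":-1}]'; python3 go.py -40.9 162 76.2 42 p; python3 -m creep '[{"slide":[-0.1,0,0.01],"angular":[0,0,0],"claw":-1},{"slide":[-0.1,0,0.01],"angular":[0,0,0],"claw":-1},{"slide":[0,0,0],"angular":[0,0,0],"claw":-1}]'; python3 go.py -40.9 162 76.2 42 p
```

```text
t: 12.48
tcp_pos: [0.5514, 0.0648, 0.0647]
tool_rot: [0.928, 0.052, 0.368, -0.027]
force: [-0.4, 11.9, 6.7]
finger_gap: 0.126
gripper_force: 46.4
t 12.48 press tcp [-24.5 162.3  64.7] pinch [-37.3 162.   78.3] F [ 0.9 11.9  6.7] gap 0.13 grip 46.4 zt [ 0.686  0.015 -0.728]
slide cm (cur axes) [-0.45  0.03 -0.1 ] target axes [-0.45  0.03 -0.09] ang [-0.015 -0.022  0.   ]
t: 12.73
tcp_pos: [0.5511, 0.0648, 0.0644]
tool_rot: [0.927, 0.053, 0.37, -0.027]
force: [0.2, 12.3, 9.6]
finger_gap: 0.125
gripper_force: 46.6
t 12.73 press tcp [-24.7 162.3  64.4] pinch [-37.6 162.   77.9] F [ 1.5 12.2  9.6] gap 0.12 grip 46.6 zt [ 0.688  0.015 -0.725]
slide cm (cur axes) [-0.41  0.03 -0.1 ] target axes [-0.41  0.03 -0.09] ang [-0.015 -0.026  0.001]
```

```bash
python3 -m creep '[{"slide":[-0.1,-0.15,0],"angular":[0,0,0],"claw":-1},{"slide":[-0.1,-0.05,0],"angular":[0,0,0],"claw":-1},{"slide":[-0.1,0,0],"angular":[0,0,0],"claw":-1},{"slide":[-0.1,0,0],"angular":[0,0,0],"claw":-1},{"slide":[0,0,0],"angular":[0,0,0],"claw":-1}]'; python3 go.py -40.9 162 76.2 42 p
```

```text
t: 13.15
tcp_pos: [0.5495, 0.0648, 0.0624]
tool_rot: [0.927, 0.051, 0.371, -0.026]
force: [0.9, 6.8, 10.8]
finger_gap: 0.127
gripper_force: 46.9
t 13.15 press tcp [-26.3 162.5  62.4] pinch [-39.2 162.3  75.9] F [ 1.6  6.6 10.8] gap 0.13 grip 46.9 zt [ 0.691  0.012 -0.723]
slide cm (cur axes) [-0.16  0.05 -0.14] target axes [-0.16  0.05 -0.14] ang [-0.012 -0.03  -0.002]
```

```bash
python3 -m creep '[{"slide":[-0.1,0,0],"angular":[0,0,0],"claw":-1},{"slide":[-0.1,0,0],"angular":[0,0,0],"claw":-1},{"slide":[0,0,0],"angular":[0,0,0],"claw":-1}]'; python3 go.py -40.9 162 76.2 42 p; python3 -m creep '[{"slide":[-0.1,0,0],"angular":[0,0,0],"claw":-1},{"slide":[-0.1,0,0],"angular":[0,0,0],"claw":-1},{"slide":[0,0,0],"angular":[0,0,0],"claw":-1}]'; python3 go.py -40.9 162 76.2 42 p
```

```text
t: 13.4
tcp_pos: [0.5481, 0.0646, 0.0607]
tool_rot: [0.927, 0.051, 0.371, -0.026]
force: [2.5, 6.4, 8.7]
finger_gap: 0.12
gripper_force: 46.9
t 13.4 press tcp [-27.7 162.5  60.7] pinch [-40.6 162.3  74.2] F [3.1 6.1 8.7] gap 0.12 grip 46.9 zt [ 0.69   0.012 -0.723]
slide cm (cur axes) [ 0.06  0.05 -0.17] target axes [ 0.06  0.05 -0.17] ang [-0.012 -0.029 -0.002]
t: 13.65
tcp_pos: [0.5473, 0.0645, 0.0596]
tool_rot: [0.927, 0.051, 0.372, -0.026]
force: [2.9, 7.6, 9.9]
finger_gap: 0.12
gripper_force: 46.9
t 13.65 press tcp [-28.5 162.4  59.6] pinch [-41.4 162.2  73.1] F [3.6 7.3 9.9] gap 0.12 grip 46.9 zt [ 0.692  0.012 -0.722]
slide cm (cur axes) [ 0.2   0.04 -0.19] target axes [ 0.19  0.04 -0.2 ] ang [-0.012 -0.031 -0.002]
```

```bash
python3 -m creep '[{"slide":[0.2,0,-0.1],"angular":[0,0,0],"claw":-0.2},{"slide":[0,0,0],"angular":[0,0,0],"claw":-0.2},{"slide":[0,0,0],"angular":[0,0,0],"claw":-0.2},{"slide":[0,0,-1],"angular":[0,0,0],"claw":-0.2},{"slide":[0,0,-2],"angular":[0,0,0],"claw":-0.2},{"slide":[0,0,-3],"angular":[0,0,0],"claw":-0.2},{"slide":[0,0,-3],"angular":[0,0,0],"claw":-0.2},{"slide":[0,0,-2],"angular":[0,0,0],"claw":-0.2},{"slide":[0,0,0],"angular":[0,0,0],"claw":-0.2}]'; python3 go.py
python3 - <<'E'
from ov import *
ov('ov3',(.593,-.094,.107),30.5,.06,.52)
c=viewer.snapshot("top")[160:210,190:270];d=viewer.snapshot("side")[165:215,215:265]
cv2.imwrite("z.png",c)
v=cv2.imread("pics/ov3.png")
a=cv2.resize(c,(480,300),interpolation=cv2.INTER_CUBIC);b=cv2.resize(d,(300,300),interpolation=cv2.INTER_CUBIC)
cv2.imwrite("pics/f.png",np.vstack([np.hstack([a,b]),cv2.resize(v[266:566],(780,300))]))
E
```

```text
t: 14.4
tcp_pos: [0.4763, 0.0543, 0.1432]
tool_rot: [0.931, 0.047, 0.362, -0.024]
force: [0.5, 0.0, 1.4]
finger_gap: 0.396
gripper_force: 0.0
t 14.4 press tcp [-100.2  159.9  143.2] pinch [-112.8  159.8  157. ] F [ 0.5 -0.   1.4] gap 0.4 grip 0.0 zt [ 0.676  0.007 -0.737]
```

View pics/f.png

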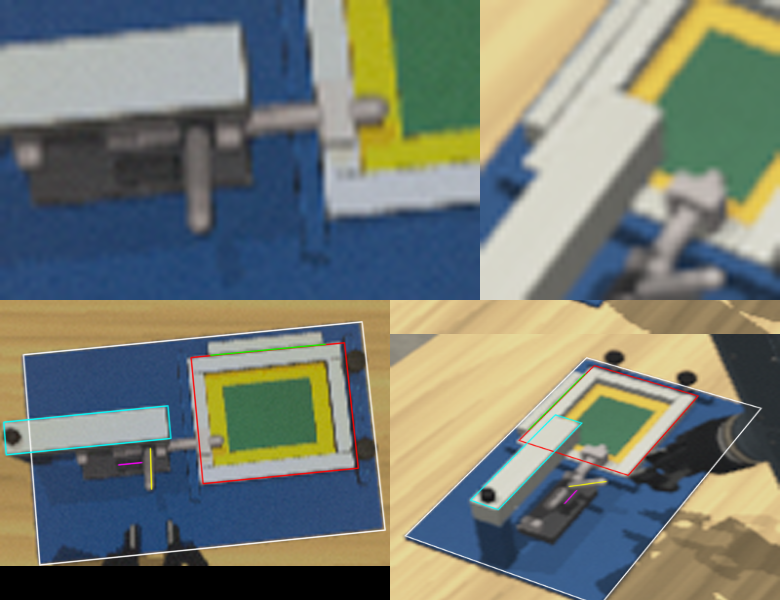

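```bash
python3 -c "
from station import ticket
print(ticket.sign_off())"
```

```text
the job is handed in; nothing more can be done
None
```

The job is handed in at about 14.5 s: the last pictures show the frame against the back stop, the bolt through the keeper staple (handle at press y 162, fully home) and the handle down in the end notch; the robot never went near the ink jar, tape roll or squeegee, though I did not check them again in a final picture.

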